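# Line up the condiments by height on the serving board

## Task

Take the four condiments (pepper grinder, salt shaker, glass jar and salt cellar) off the lazy susan and stand them in a row by height on the wooden paddle board, one upright in the middle of each dark disc: the tallest next to the board's handle, then down in order to the shortest at the far end. Set each one down on the board rather than dropping it, do not tip any of them over, and leave the salsa bowl where it stands.

Things in the scene. Friction and masses are not known exactly. Their poses are not given: they have to be found in the camera images.
- pepper_grinder: stainless-steel pepper grinder, an upright cylinder 42 mm across and 118 mm tall: plain steel body up to 82 mm, thin black band, steel head 85 to 110 mm, small dark knob on top. About 0.22 kg (varies). Stands upright on the lazy susan at the start, round about its z axis; origin at the centre of its underside, z up.
- salt_shaker: white ceramic salt shaker with a domed perforated steel cap, 42 mm across and 92 mm tall; straight sides up to 82 mm. About 0.18 kg (varies). Stands upright on the lazy susan at the start, round about its z axis; origin at the centre of its underside, z up.
- glass_jar: small pale glass spice jar with a flat steel screw lid, 46 mm across (lid 47 mm) and 70 mm tall; lid from 54 to 70 mm, fixed to the jar. About 0.16 kg (varies). Stands upright on the lazy susan at the start, round about its z axis; origin at the centre of its underside, z up.
- salt_cellar: low round pale-wood salt cellar, closed flat lid with a dark seam, 50 mm across and 48 mm tall, one rigid piece. About 0.12 kg (varies). Stands upright on the lazy susan at the start, round about its z axis; origin at the centre of its underside, z up.
- mark_1: flush dark-wood disc, 54 mm across, inlaid in the paddle board; origin at the centre of its upper face, which is the board's upper face (18 mm above the counter); x points along the row towards the board's handle, z up. The end disc next to the board's handle.
- mark_2: flush dark-wood disc, 54 mm across, inlaid in the paddle board; origin at the centre of its upper face, which is the board's upper face (18 mm above the counter); x points along the row towards the board's handle, z up. Second disc from the handle.
- mark_3: flush dark-wood disc, 54 mm across, inlaid in the paddle board; origin at the centre of its upper face, which is the board's upper face (18 mm above the counter); x points along the row towards the board's handle, z up. Third disc from the handle.
- mark_4: flush dark-wood disc, 54 mm across, inlaid in the paddle board; origin at the centre of its upper face, which is the board's upper face (18 mm above the counter); x points along the row towards the board's handle, z up. Last disc, at the end away from the handle.
- board: pale wooden serving paddle board fixed flat on the counter, at any yaw, left or right of the work area: blade 292 x 110 mm, 18 mm thick, with a 58 mm long, 34 mm wide handle at its +x end. Origin at the centre of the blade's underside on the counter, x towards the handle, z up. Four dark discs lie in a row along its middle at 76 mm pitch.
- salsa_bowl: empty blue ceramic bowl, 84 mm across, 36 mm tall, loose at the middle (within 5 mm) of the lazy susan; origin at the centre of its underside, z up. The susan, a wooden disc 320 mm across, upper face 30 mm above the counter, turns stiffly about its vertical axis if pushed; the condiments stand around it, each about 112 mm from its middle and 160 mm from the next.
Not all that is in view belongs to the job. Leave any yellow look-alike of the pepper_grinder alone.

How it is judged:
At the end, for the whole second after the job is handed in: From the handle: grinder, shaker, jar, cellar, one per disc, each centred within 13 mm, standing on the board (underside -6 to +8 mm of its face), upright within 0.1 rad, released and at rest; salsa bowl within 30 mm of its start (horizontal distance between pepper_grinder and mark_1 below 0.013 m and z of pepper_grinder in the frame of board between 0.012 and 0.026 m and angle between each of pepper_grinder, salt_shaker, glass_jar, salt_cellar's own z axis and vertical below 0.1 rad and linear speed of each of pepper_grinder, salt_shaker, glass_jar, salt_cellar below 0.02 m/s and angular speed of each of pepper_grinder, salt_shaker, glass_jar, salt_cellar below 0.2 rad/s and horizontal distance between salt_shaker and mark_2 below 0.013 m and z of salt_shaker in the frame of board between 0.012 and 0.026 m and horizontal distance between glass_jar and mark_3 below 0.013 m and z of glass_jar in the frame of board between 0.012 and 0.026 m and horizontal distance between salt_cellar and mark_4 below 0.013 m and z of salt_cellar in the frame of board between 0.012 and 0.026 m and distance of salsa_bowl from where it was at the start of the episode below 0.03 m); the robot touches nothing.
It fails at once if a condiment is tipped by more than 0.6 rad (angle between any of pepper_grinder, salt_shaker, glass_jar, salt_cellar's own z axis and vertical above 0.6 rad).
It fails at once if a condiment is dropped (moves free of the fingers faster than 0.6 m/s, a fall of about 2 cm) ((linear speed of pepper_grinder above 0.6 m/s and contact force between pepper_grinder and the fingers below 0.05 N) or (linear speed of salt_shaker above 0.6 m/s and contact force between salt_shaker and the fingers below 0.05 N) or (linear speed of glass_jar above 0.6 m/s and contact force between glass_jar and the fingers below 0.05 N) or (linear speed of salt_cellar above 0.6 m/s and contact force between salt_cellar and the fingers below 0.05 N)).
It fails at once if the salsa bowl is shifted by more than 30 mm (distance of salsa_bowl from where it was at the start of the episode above 0.03 m).
It also fails if it takes over 115 s, if anything falls off the work surface, if the arm or the gripper's body presses on something with over 40 N, if the wrist force passes 120 N, or if a joint passes its speed limit or range.

## Robot

A 6-joint arm with a two-finger parallel gripper is mounted at the origin on the work surface. World frame = base frame: x ahead of the robot, y to its left, z up, the work surface at z = 0. Lengths are in m, angles in rad, forces in N, time in s.
With the tool pointing down it reaches from about 0.275 to 0.975 m from the base axis. Payload 8.4 kg.
Tool frame: the origin (TCP) lies on the centre line of the jaws, within the pads' length; the fingertips stand 22 mm ahead of it and the grasp point (between the pads) lies 3 mm ahead of it; z points along the fingers, y is the line along which they close (so a half turn about z gives the same grasp; the last joint's range is limited). The gripper opens to 92 mm and grips with 3 to 60 N. Pads are 20 mm wide; open, the fingers measure 128 mm over their backs; the gripper's body (75 mm by 189 mm) begins 69 mm behind the grasp point.
Start: joints at [-1.236, 0.353, 1.633, -0, 1.155, -0.002], TCP at [0.207, -0.59, 0.237] pointing down, gripper open.
Joint ranges: [-2.63, 2.63], [-0.92, 2.1], [0.06, 2.66], [-1.3, 4.44], [0, 2.69], [-3.02, 3.02]. Speed limits (rad/s): [2.22, 2.22, 2.79, 3.14, 3.14, 3.14].

## Interface

Orientations are given as a rotation vector (axis times angle).
In Python, from workcell import state, grab_frame, hand_in, outline_of, landmark_of gives the robot as it stands.
- The arm moves only by the shell command python3 -m handwheel 'ROWS' [OPENING] [FORCE]. ROWS is JSON, a list of rows, each a list of 2 entries, a list of its own where there are three numbers: the shift along the tool's x, y, z scaled (see below), then the turn about the tool's z scaled (see below). A call has 1 to 8 rows; each row shifts and turns the commanded pose from where the row before left it, along the tool's axes as they then stand; what a row does not reach is not made up. The controller multiplies each number of a shift by 0.03 m and each number of a turn by 0.15 rad. A row lasts 1/10 s, in which the tool goes at most 50 mm and 8.59 degrees, less where a joint would pass 70% of its speed; a pose out of reach is approached as far as the arm can. A call with a number of a shift or a turn outside -1 to 1 is refused whole. A call with a gripper value outside its range is refused whole. OPENING is the opening, from -1 (shut) to 1 (fully open), set as the call begins (- or left out, the last holds). The fingers move at their own pace and stop on an object; FORCE is the grip in N (left out, the last holds). Time passes only in rows, so rows that do not move let the fingers close. It gives the time, the measured TCP pose, the force, the opening and the grip force at its end, in the units of the state.
- state(): the state, without advancing time (a new reading comes with each control period).
- grab_frame(name): name is "scene" or "top" or "wrist"; returns a dict with "img" (480x640x3 uint8, red, green, blue), "intrinsics" (3x3 intrinsics, pixels), "rvec" (rotation vector, rad) and "tvec" (3), from world to camera coordinates, as OpenCV has them. Camera axes: x right, y down, z forward; pixel columns grow to the right and rows downward; lengths in m; the calibration is good to about 2 mm. A picture is of the moment at which its call begins. There is no depth.
- hand_in(): hands the job in; it is judged then, once.
Trained networks look in a picture, given as the dict that the camera call returned (one of the last four; its "shot" number tells which), for a name from the list of things; names that differ only in an ending like _2 or _b are one class to them, and where a whole thing is asked for, a point or a joint stands for the part that bears it (a point fixed in the world has none). Each returns a list of dicts, best first, with "p" (0 to 1); they miss things now and then, are a little off and sometimes report something else, mostly with a low value. They report only what shows in the picture. A call takes as long as a camera call. They do not tell look-alikes from the thing itself.
- outline_of(thing, picture): "mask" (480x640 bool, what is visible of it) and "rect" ([left, top, right, bottom] in pixels, round what is visible of it).
- landmark_of(thing, picture): "location" ([column, row] in pixels: a listed point, or the origin of a listed thing).
The state is a dict: "clock": time; "joint_pos": joint angles; "joint_vel": joint speeds; "joint_efforts": joint torques, N m; "ee_pos": TCP position; "ee_rot": TCP orientation; "contact_force": force on the tool from outside, world axes, zero at the start; "moment": the same for the moment, N m; "gripper_width": finger opening in m; "finger_force": force on a finger pad.
Only numpy, scipy, OpenCV 4.12 (cv2) and the standard library are available. Lean on these libraries where they do the work, as an engineer would, in place of code of your own. Each camera call takes 0.05 s, during which the arm holds its last target. There are 200 camera calls.

## Working session

There is one attempt and no reset: what is moved stays moved. The work goes in short steps, Python scripts to look and compute and a shell command to move; the robot and the scene stay as the last step left them, time stands still between calls to the robot, and variables do not carry over. Pictures are saved under pics/ and viewed, at most 14 in all, crops included, and the job is handed in when it is done.

```bash
mkdir -p pics; ls
cat > h.py <<'E'
import numpy as np, cv2
from workcell import *
def ray(f,uv,z):
    R=cv2.Rodrigues(np.array(f["rvec"],float))[0];t=np.array(f["tvec"],float).ravel();K=np.array(f["intrinsics"],float)
    d=R.T@np.linalg.inv(K)@np.array([uv[0],uv[1],1.]);c=-R.T@t
    return c+d*(z-c[2])/d[2]
def proj(f,p):
    return cv2.projectPoints(np.array([p],float),np.array(f["rvec"],float),np.array(f["tvec"],float),np.array(f["intrinsics"],float),None)[0].ravel()
def save(f,n): cv2.imwrite("pics/"+n,f["img"][:,:,::-1])
E
python3 - <<'E'
from h import *
np.set_printoptions(precision=4,suppress=True)
s=state();print(s)
for c in ["top","scene"]:
    f=grab_frame(c);save(f,c+"0.png")
    for n,z in [("pepper_grinder",.03),("salt_shaker",.03),("glass_jar",.03),("salt_cellar",.03),("salsa_bowl",.03),("mark_1",.018),("board",0)]:
        for l in landmark_of(n,f): print(c,n,round(l["p"],2),np.array(l["location"]),ray(f,l["location"],z))
E
```

```text
pics
{'clock': 0.0, 'joint_pos': array([-1.2364,  0.3537,  1.6341, -0.    ,  1.1552, -0.0024]), 'joint_vel': array([ 0.0001,  0.0002,  0.001 ,  0.0009, -0.    ,  0.0014]), 'joint_efforts': array([  0.0039, -59.3834, -33.4213,   0.0699,   0.0235,  -0.0002]), 'ee_pos': array([ 0.2064, -0.5894,  0.2359]), 'ee_rot': array([-3.0958, -0.5263,  0.0004]), 'contact_force': array([-0.3695,  1.0005,  0.4091]), 'moment': array([ 0.0042, -0.0283, -0.025 ]), 'finger_force': 0.0, 'gripper_width': 0.09210421236966022}
top pepper_grinder 0.74 [228.9 147.8] [0.758  0.1612 0.03  ]
top pepper_grinder 0.72 [189.5 227.7] [0.6128 0.2294 0.03  ]
top salt_shaker 0.91 [168.5 350.2] [0.397  0.2618 0.03  ]
top glass_jar 0.76 [240.7 303.3] [0.4787 0.1364 0.03  ]
top salt_cellar 0.64 [113.6 283. ] [0.5143 0.3613 0.03  ]
top salsa_bowl 0.63 [180.1 289. ] [0.5038 0.2438 0.03  ]
top salsa_bowl 0.23 [401.  227.3] [ 0.6143 -0.1492  0.03  ]
top mark_1 0.96 [470.5 332.2] [ 0.4266 -0.2743  0.018 ]
top mark_1 0.94 [402.  225.6] [ 0.6184 -0.1531  0.018 ]
top mark_1 0.72 [447.  296.5] [ 0.4903 -0.2331  0.018 ]
top mark_1 0.
[... 351 characters left out ...]
shaker 0.74 [479.9 239.9] [0.3966 0.2578 0.03  ]
scene salt_shaker 0.58 [239.3 177.5] [ 0.4396 -0.2604  0.03  ]
scene glass_jar 0.67 [404.7 245.3] [0.4752 0.1363 0.03  ]
scene salt_cellar 0.65 [525.  307.1] [0.5218 0.3589 0.03  ]
scene salt_cellar 0.43 [234.7 221.9] [ 0.5663 -0.1849  0.03  ]
scene salsa_bowl 0.61 [461.3 273.4] [0.4964 0.2479 0.03  ]
scene salsa_bowl 0.5 [234.8 215.7] [ 0.5507 -0.1954  0.03  ]
scene mark_1 0.82 [231.9 226.2] [ 0.5691 -0.1915  0.018 ]
scene mark_1 0.78 [238.8 176. ] [ 0.4225 -0.2751  0.018 ]
scene mark_1 0.7 [236.8 198.7] [ 0.4923 -0.2325  0.018 ]
scene mark_1 0.62 [234.2 248. ] [ 0.6178 -0.1521  0.018 ]
scene board 0.87 [235.4 215.9] [ 0.524  -0.2169  0.    ]
```

View pics/top0.png

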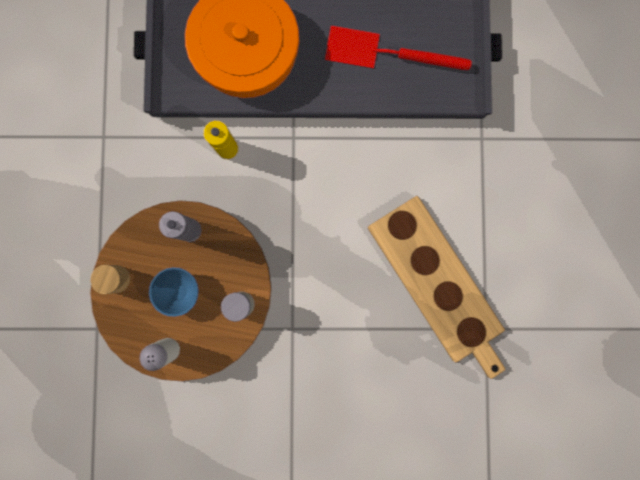

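View pics/scene0.png

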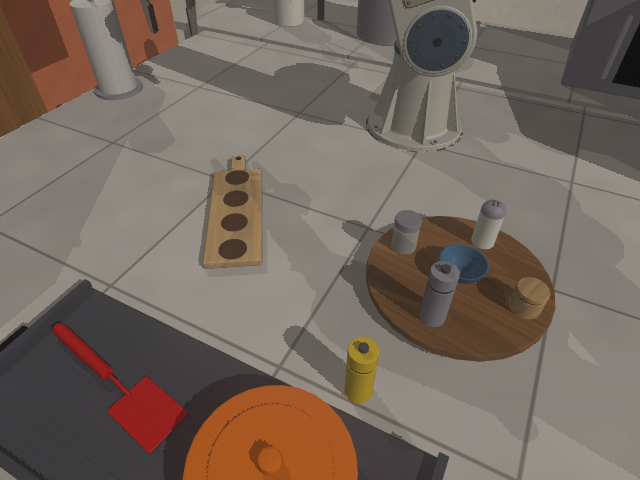

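Top view: the grinder is at (175,225), shaker (155,355), jar (237,305), cellar (110,280) and bowl (173,292). The yellow look-alike is at (220,140). The board's handle is at bottom right (495,368), so mark_1 is at (471,332). The scene view agrees. One yaw, with tool x along the row (0.563 rad), clears everything at both pick and place. I'm moving above the grinder now.

```bash
cat > go.py <<'E'
import sys
from h import *
def plan(x,y,z,psi=.563):
    s=state();R=cv2.Rodrigues(np.array(s["ee_rot"]))[0];p=s["ee_pos"]
    d=R.T@(np.array([x,y,z])-p)/.03; a=np.arctan2(R[1,0],R[0,0])
    print("t",round(s["clock"],2),"p",p.round(4),"psi",round(a,3),"tilt",R[2,2].round(4),"w",round(s["gripper_width"],4),"ff",round(s["finger_force"],1),"F",s["contact_force"].round(1))
    print("units x,y,z",d.round(2),"turn",round(-(psi-a)/.15,2))
if __name__=="__main__": plan(*map(float,sys.argv[1:]))
E
python3 -m handwheel '[[[0,0,0],-0.75],[[0,0,0],-0.75],[[1,-0.607,0],0],[[1,-0.607,0],0],[[1,-0.607,0],0],[[1,-0.607,0],0],[[1,-0.607,0],0],[[1,-0.607,0],0]]' 1
python3 -m handwheel '[[[1,-0.607,0],0],[[1,-0.607,0],0],[[1,-0.607,0],0],[[1,-0.607,0],0],[[1,-0.607,0],0],[[1,-0.607,0],0],[[1,-0.607,0],0],[[1,-0.607,0],0]]'
python3 -m handwheel '[[[1,-0.607,0],0],[[1,-0.607,0],0],[[1,-0.607,0],0],[[1,-0.607,0],0],[[1,-0.607,0],0],[[1,-0.607,0],0],[[1,-0.607,0],0],[[1,-0.607,0],0]]'
python3 -m handwheel '[[[1,-0.607,0],0],[[1,-0.607,0],0],[[0,0,0],0],[[0,0,0],0]]'
python3 - <<'E'
from go import *
plan(.612,.228,.236)
f=grab_frame("wrist");save(f,"w1.png")
for n,z in [("pepper_grinder",.03),("salt_shaker",.03),("glass_jar",.03),("salt_cellar",.03),("salsa_bowl",.03)]:
    for l in landmark_of(n,f)[:2]: print(n,round(l["p"],2),np.array(l["location"]).round(),ray(f,l["location"],z).round(4))
E
```

```text
clock: 1.6
ee_pos: [0.3011, -0.4003, 0.2367]
ee_rot: [3.018, 0.87, 0.0]
contact_force: [-0.1, 0.8, 0.5]
gripper_width: 0.0921
finger_force: 0.0
clock: 2.4
ee_pos: [0.4267, -0.1491, 0.2369]
ee_rot: [3.018, 0.871, 0.001]
contact_force: [0.5, 0.0, 0.3]
gripper_width: 0.092
finger_force: 0.0
clock: 3.2
ee_pos: [0.5522, 0.1022, 0.2367]
ee_rot: [3.018, 0.871, 0.0]
contact_force: [-0.8, -0.3, -0.2]
gripper_width: 0.0916
finger_force: 0.0
clock: 3.6
ee_pos: [0.5828, 0.1638, 0.2362]
ee_rot: [3.018, 0.873, -0.001]
contact_force: [0.2, 0.1, -0.2]
gripper_width: 0.0921
finger_force: 0.0
t 3.6 p [0.5828 0.1638 0.2362] psi 0.563 tilt -1.0 w 0.0921 ff 0.0 F [ 0.2  0.1 -0.2]
units x,y,z [ 1.97 -1.29  0.  ] turn 0.0
pepper_grinder 0.83 [272. 154.] [0.6114 0.2328 0.03  ]
pepper_grinder 0.59 [412.  52.] [0.7567 0.1716 0.03  ]
salt_shaker 0.6 [149. 304.] [0.4026 0.2658 0.03  ]
glass_jar 0.97 [285. 310.] [0.4759 0.137  0.03  ]
salt_cellar 0.96 [115. 160.] [0.5245 0.3595 0.03  ]
salsa_bowl 0.65 [206. 239.] [0.5018 0.2473 0.03  ]
```

```bash
python3 -m handwheel '[[[0.98,-0.66,0],0],[[0.98,-0.66,0],0],[[0,0,0],0],[[0,0,0],0]]'
python3 - <<'E'
from go import *
plan(.612,.229,.093)
f=grab_frame("wrist");save(f,"w2.png")
for n in ["pepper_grinder"]:
    for l in landmark_of(n,f)[:2]: print(n,round(l["p"],2),np.array(l["location"]).round(),ray(f,l["location"],.03).round(4))
    for l in outline_of(n,f)[:2]: print(l["p"],l["rect"])
for z in (.03,.112,.148): print(proj(f,[.612,.229,z]))
E
```

```text
clock: 4.3
ee_pos: [0.6115, 0.2282, 0.2363]
ee_rot: [3.018, 0.872, -0.001]
contact_force: [0.8, -0.9, 0.3]
gripper_width: 0.0919
finger_force: 0.0
t 4.3 p [0.6115 0.2282 0.2363] psi 0.562 tilt -1.0 w 0.0919 ff 0.0 F [ 0.8 -0.9  0.3]
units x,y,z [ 0.03 -0.01  4.78] turn -0.0
pepper_grinder 0.83 [311. 214.] [0.6102 0.2339 0.03  ]
pepper_grinder 0.77 [444. 116.] [0.7573 0.1775 0.03  ]
0.84 [426.2, 73.6, 526.5, 137.0]
0.82 [285.6, 196.4, 343.6, 273.8]
[316.17365288 215.04457841]
[316.18078881 235.59832924]
[316.18536421 248.77693093]
```

View pics/w2.png

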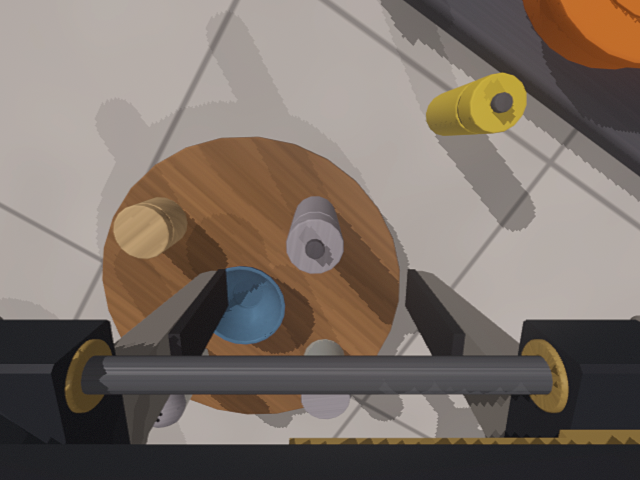

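The knob is at (315,248), and my estimate projects to (316,249), so the position is confirmed. Descending to grasp.

```bash
python3 -m handwheel '[[[0,0,0.955],0],[[0,0,0.955],0],[[0,0,0.955],0],[[0,0,0.955],0],[[0,0,0.6],0],[[0,0,0.355],0],[[0,0,0],0],[[0,0,0],0]]'
python3 -m handwheel '[[[0,0,0],0],[[0,0,0],0],[[0,0,0],0],[[0,0,0],0],[[0,0,0],0],[[0,0,0],0],[[0,0,0],0],[[0,0,0],0]]' -1 25
python3 go.py .612 .229 .236
```

```text
clock: 5.25
ee_pos: [0.6122, 0.2281, 0.0942]
ee_rot: [-3.019, -0.87, -0.001]
contact_force: [0.5, 0.2, 0.1]
gripper_width: 0.0919
finger_force: 0.0
clock: 6.05
ee_pos: [0.6117, 0.2285, 0.0934]
ee_rot: [-3.018, -0.871, 0.0]
contact_force: [-0.5, 0.9, 1.3]
gripper_width: 0.0418
finger_force: 25.0
t 6.05 p [0.6117 0.2285 0.0934] psi 0.562 tilt -1.0 w 0.0418 ff 25.0 F [-0.5  0.9  1.3]
units x,y,z [ 0.02 -0.01 -4.75] turn -0.01
```

```bash
python3 -m handwheel '[[[0,0,-0.5],0],[[0,0,-0.95],0],[[0,0,-0.95],0],[[0,0,-0.95],0],[[0,0,-0.9],0],[[0,0,-0.5],0],[[-0.3,0.23,0],0],[[-0.6,0.46,0],0]]'
python3 -m handwheel '[[[-0.96,0.735,0],0],[[-0.96,0.735,0],0],[[-0.96,0.735,0],0],[[-0.96,0.735,0],0],[[-0.96,0.735,0],0],[[-0.96,0.735,0],0],[[-0.96,0.735,0],0],[[-0.96,0.735,0],0]]'
python3 -m handwheel '[[[-0.96,0.735,0],0],[[-0.96,0.735,0],0],[[-0.96,0.735,0],0],[[-0.96,0.735,0],0],[[-0.96,0.735,0],0],[[-0.6,0.46,0],0],[[0,0,0],0],[[0,0,0],0]]'
python3 - <<'E'
from go import *
plan(.4266,-.2735,.082)
f=grab_frame("wrist");save(f,"w3.png")
for l in landmark_of("mark_1",f): print(round(l["p"],2),np.array(l["location"]).round(),ray(f,l["location"],.018).round(4))
E
```

```text
clock: 6.85
ee_pos: [0.5995, 0.1964, 0.2352]
ee_rot: [-3.018, -0.873, 0.0]
contact_force: [-0.1, -0.1, -2.7]
gripper_width: 0.0413
finger_force: 25.0
clock: 7.65
ee_pos: [0.4966, -0.0771, 0.2344]
ee_rot: [-3.018, -0.871, 0.004]
contact_force: [-0.1, -0.1, -2.1]
gripper_width: 0.0418
finger_force: 25.0
clock: 8.45
ee_pos: [0.4266, -0.2667, 0.2347]
ee_rot: [-3.017, -0.868, 0.002]
contact_force: [0.2, -0.5, -1.2]
gripper_width: 0.0412
finger_force: 25.0
t 8.45 p [ 0.4266 -0.2667  0.2347] psi 0.56 tilt -1.0 w 0.0412 ff 25.0 F [ 0.2 -0.5 -1.2]
units x,y,z [-0.12  0.2   5.09] turn -0.02
0.82 [328. 220.] [ 0.4272 -0.2802  0.018 ]
0.65 [325.  55.] [ 0.5584 -0.1931  0.018 ]
0.64 [323. 140.] [ 0.4925 -0.2327  0.018 ]
```

View pics/w3.png

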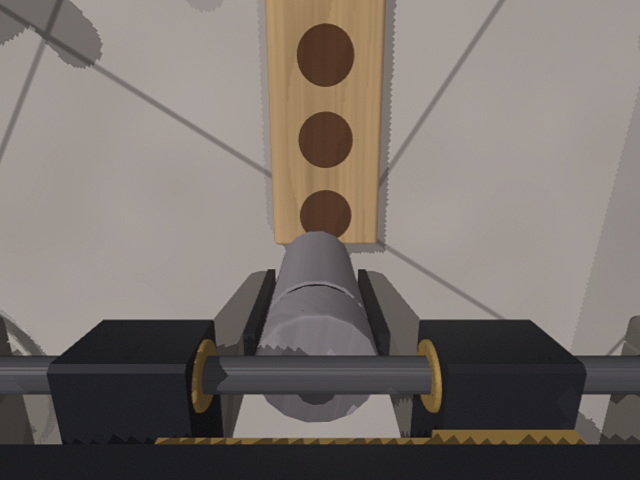

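Discs 2 and 3 show at (325,140) and (325,55), consistent within 3 mm. Lowering.

```bash
python3 -m handwheel '[[[-0.12,0.2,0.5],0],[[0,0,0.95],0],[[0,0,0.95],0],[[0,0,0.95],0],[[0,0,0.95],0],[[0,0,0.5],0],[[0,0,0.2],0],[[0,0,0],0]]'
python3 -m handwheel '[[[0,0,0],0],[[0,0,0],0]]'
python3 go.py .4266 -.2735 .0812
```

```text
clock: 9.35
ee_pos: [0.4279, -0.2729, 0.0853]
ee_rot: [-3.017, -0.872, 0.002]
contact_force: [-1.3, -0.3, -0.9]
gripper_width: 0.0416
finger_force: 25.0
clock: 9.55
ee_pos: [0.4287, -0.2741, 0.0868]
ee_rot: [3.017, 0.871, 0.002]
contact_force: [-0.3, 0.5, -1.5]
gripper_width: 0.0415
finger_force: 25.0
t 9.55 p [ 0.4287 -0.2741  0.0868] psi 0.562 tilt -1.0 w 0.0415 ff 25.0 F [-0.3  0.5 -1.5]
units x,y,z [-0.05 -0.05  0.19] turn -0.01
```

```bash
python3 -m handwheel '[[[-0.05,0,0.08],0],[[0,0,0.06],0],[[0,0,0],0]]'
python3 -m handwheel '[[[0,0,0.04],0],[[0,0,0],0]]'
python3 -m handwheel '[[[0,0,0.04],0],[[0,0,0],0]]'
```

```text
clock: 9.85
ee_pos: [0.4266, -0.2746, 0.0816]
ee_rot: [-3.019, -0.871, 0.0]
contact_force: [0.0, 0.0, -3.5]
gripper_width: 0.0417
finger_force: 25.0
clock: 10.05
ee_pos: [0.4268, -0.2747, 0.0813]
ee_rot: [-3.018, -0.871, 0.0]
contact_force: [-2.5, 1.8, 10.6]
gripper_width: 0.0415
finger_force: 25.0
clock: 10.25
ee_pos: [0.4269, -0.2748, 0.0812]
ee_rot: [3.018, 0.871, 0.0]
contact_force: [-6.4, 4.6, 28.2]
gripper_width: 0.0413
finger_force: 25.0
```

```bash
python3 -m handwheel '[[[0,0,-0.06],0],[[0,0,0],0]]'
python3 -m handwheel '[[[0,0,0],0],[[0,0,0],0],[[0,0,0],0],[[0,0,0],0],[[0,0,-0.4],0],[[0,0,-0.95],0],[[0,0,-0.95],0],[[0,0,-0.95],0]]' 1
python3 -m handwheel '[[[0,0,-0.95],0],[[0,0,-0.9],0],[[0.26,-0.46,0],0],[[0.514,-0.915,0],0],[[0.514,-0.915,0],0],[[0.514,-0.915,0],0],[[0.514,-0.915,0],0],[[0.514,-0.915,0],0]]'
python3 -m handwheel '[[[0.514,-0.915,0],0],[[0.514,-0.915,0],0],[[0.514,-0.915,0],0],[[0.514,-0.915,0],0],[[0.514,-0.915,0],0],[[0.514,-0.915,0],0],[[0.514,-0.915,0],0],[[0.514,-0.915,0],0]]'
python3 -m handwheel '[[[0.514,-0.915,0],0],[[0.514,-0.915,0],0],[[0.514,-0.915,0],0],[[0.26,-0.46,0],0],[[0,0,0],0],[[0,0,0],0]]'
python3 - <<'E'
from go import *
plan(.399,.261,.088)
f=grab_frame("wrist");save(f,"w4.png")
for z in (.03,.122): print(proj(f,[.399,.261,z]))
for n in ["salt_shaker"]:
    for l in landmark_of(n,f)[:2]: print(n,round(l["p"],2),np.array(l["location"]).round(),ray(f,l["location"],.03).round(4))
    for l in outline_of(n,f)[:2]: print(l["p"],l["rect"])
E
```

```text
clock: 10.45
ee_pos: [0.427, -0.2748, 0.0814]
ee_rot: [3.018, 0.871, 0.001]
contact_force: [-0.5, 0.2, -2.0]
gripper_width: 0.0416
finger_force: 25.0
clock: 11.25
ee_pos: [0.4267, -0.2746, 0.1804]
ee_rot: [3.018, 0.871, 0.0]
contact_force: [-0.4, -0.0, -0.4]
gripper_width: 0.0918
finger_force: 0.0
clock: 12.05
ee_pos: [0.4172, -0.0999, 0.2338]
ee_rot: [-3.018, -0.871, 0.001]
contact_force: [0.6, 0.2, 0.5]
gripper_width: 0.0922
finger_force: 0.0
clock: 12.85
ee_pos: [0.4044, 0.1514, 0.2339]
ee_rot: [-3.018, -0.871, 0.001]
contact_force: [-0.1, 0.6, -0.7]
gripper_width: 0.092
finger_force: 0.0
clock: 13.45
ee_pos: [0.3995, 0.2595, 0.2337]
ee_rot: [3.017, 0.872, -0.002]
contact_force: [-0.3, 0.1, 0.1]
gripper_width: 0.0919
finger_force: 0.0
t 13.45 p [0.3995 0.2595 0.2337] psi 0.563 tilt -1.0 w 0.0919 ff 0.0 F [-0.3  0.1  0.1]
units x,y,z [ 0.02 -0.05  4.86] turn -0.0
[315.02745707 215.98163466]
[314.69327026 240.43053237]
salt_shaker 0.67 [314. 212.] [0.402  0.2647 0.03  ]
0.63 [286.6, 193.0, 341.4, 260.6]
```

View pics/w4.png

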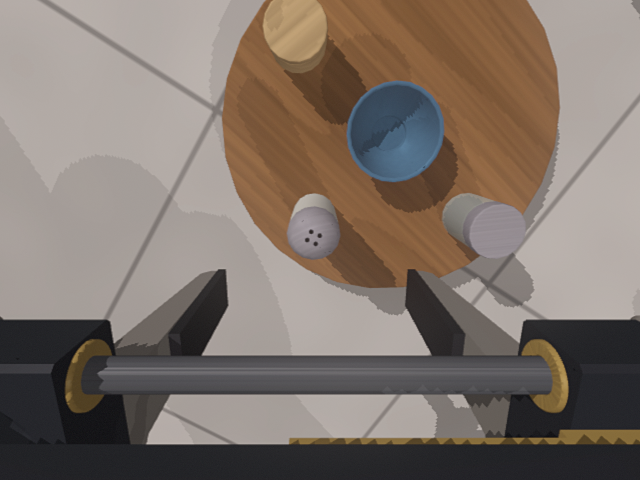

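The cap centre is at (313,238), against a prediction of (315,240), so about 2 mm off. Correcting and grasping.

```bash
python3 -m handwheel '[[[0.08,-0.08,0.5],0],[[0,0,0.955],0],[[0,0,0.955],0],[[0,0,0.955],0],[[0,0,0.955],0],[[0,0,0.54],0],[[0,0,0],0],[[0,0,0],0]]'
python3 -m handwheel '[[[0,0,0],0],[[0,0,0],0],[[0,0,0],0],[[0,0,0],0],[[0,0,0],0],[[0,0,0],0],[[0,0,0],0]]' -1 25
python3 go.py .4909 -.233 .236
```

```text
clock: 14.4
ee_pos: [0.4011, 0.2629, 0.0886]
ee_rot: [3.019, 0.869, -0.001]
contact_force: [0.6, -0.4, 0.6]
gripper_width: 0.0918
finger_force: 0.0
clock: 15.1
ee_pos: [0.4008, 0.2634, 0.0883]
ee_rot: [3.018, 0.871, -0.0]
contact_force: [0.1, -0.8, 1.5]
gripper_width: 0.0416
finger_force: 25.0
t 15.1 p [0.4008 0.2634 0.0883] psi 0.562 tilt -1.0 w 0.0416 ff 25.0 F [ 0.1 -0.8  1.5]
units x,y,z [-6.28 15.6  -4.92] turn -0.01
```

```bash
python3 -m handwheel '[[[0,0,-0.5],0],[[0,0,-0.95],0],[[0,0,-0.95],0],[[0,0,-0.95],0],[[0,0,-0.95],0],[[0,0,-0.6],0],[[-0.196,0.488,0],0],[[-0.393,0.975,0],0]]'
python3 -m handwheel '[[[-0.393,0.975,0],0],[[-0.393,0.975,0],0],[[-0.393,0.975,0],0],[[-0.393,0.975,0],0],[[-0.393,0.975,0],0],[[-0.393,0.975,0],0],[[-0.393,0.975,0],0],[[-0.393,0.975,0],0]]'
python3 -m handwheel '[[[-0.393,0.975,0],0],[[-0.393,0.975,0],0],[[-0.393,0.975,0],0],[[-0.393,0.975,0],0],[[-0.393,0.975,0],0],[[-0.393,0.975,0],0],[[-0.196,0.488,0],0],[[0,0,0],0]]'
python3 -m handwheel '[[[0,0,0],0],[[0,0,0],0]]'
python3 go.py .4909 -.233 .0765
```

```text
clock: 15.9
ee_pos: [0.4094, 0.2177, 0.2358]
ee_rot: [-3.017, -0.874, -0.002]
contact_force: [1.4, -1.2, -2.5]
gripper_width: 0.0413
finger_force: 25.0
clock: 16.7
ee_pos: [0.4538, -0.0326, 0.235]
ee_rot: [-3.018, -0.871, 0.001]
contact_force: [0.6, 0.0, -2.7]
gripper_width: 0.0421
finger_force: 25.0
clock: 17.5
ee_pos: [0.4905, -0.2345, 0.2348]
ee_rot: [-3.019, -0.868, 0.001]
contact_force: [-0.4, -0.4, -1.6]
gripper_width: 0.0415
finger_force: 25.0
clock: 17.7
ee_pos: [0.4902, -0.232, 0.235]
ee_rot: [-3.017, -0.872, 0.001]
contact_force: [-0.1, -0.4, -1.8]
gripper_width: 0.0416
finger_force: 25.0
t 17.7 p [ 0.4902 -0.232   0.235 ] psi 0.562 tilt -1.0 w 0.0416 ff 25.0 F [-0.1 -0.4 -1.8]
units x,y,z [0.   0.05 5.28] turn -0.0
```

```bash
python3 -m handwheel '[[[0,0.05,0.5],0],[[0,0,0.95],0],[[0,0,0.95],0],[[0,0,0.95],0],[[0,0,0.95],0],[[0,0,0.5],0],[[0,0,0.3],0],[[0,0,0],0]]'
python3 -m handwheel '[[[0,0,0.05],0],[[0,0,0.05],0],[[0,0,0],0],[[0,0,0],0]]'
python3 -m handwheel '[[[0,0,0.03],0],[[0,0,0],0]]'
```

```text
clock: 18.5
ee_pos: [0.4909, -0.2334, 0.0815]
ee_rot: [-3.017, -0.872, 0.002]
contact_force: [-0.0, -0.9, -2.0]
gripper_width: 0.0415
finger_force: 25.0
clock: 18.9
ee_pos: [0.4916, -0.2345, 0.0798]
ee_rot: [3.018, 0.871, 0.001]
contact_force: [0.3, -0.2, -1.9]
gripper_width: 0.0416
finger_force: 25.0
clock: 19.1
ee_pos: [0.4913, -0.2344, 0.0784]
ee_rot: [3.018, 0.871, 0.0]
contact_force: [-0.8, -0.8, -1.7]
gripper_width: 0.0417
finger_force: 25.0
```

```bash
python3 -m handwheel '[[[0,0,0.04],0],[[0,0,0],0]]'
python3 -m handwheel '[[[0,0,0.03],0],[[0,0,0],0]]'
```

```text
clock: 19.3
ee_pos: [0.4913, -0.2343, 0.077]
ee_rot: [-3.018, -0.871, 0.0]
contact_force: [-0.6, -0.6, -2.5]
gripper_width: 0.0416
finger_force: 25.0
clock: 19.5
ee_pos: [0.4914, -0.2344, 0.0763]
ee_rot: [3.018, 0.871, 0.0]
contact_force: [-0.1, -0.1, -0.8]
gripper_width: 0.0416
finger_force: 25.0
```

```bash
python3 -m handwheel '[[[0,0,0],0],[[0,0,0],0],[[0,0,0],0],[[0,0,0],0],[[0,0,-0.45],0],[[0,0,-0.95],0],[[0,0,-0.95],0],[[0,0,-0.95],0]]' 1
python3 -m handwheel '[[[0,0,-0.95],0],[[0,0,-0.95],0],[[0.28,-0.486,0],0],[[0.563,-0.972,0],0],[[0.563,-0.972,0],0],[[0.563,-0.972,0],0],[[0.563,-0.972,0],0],[[0.563,-0.972,0],0]]'
python3 -m handwheel '[[[0.563,-0.972,0],0],[[0.563,-0.972,0],0],[[0.563,-0.972,0],0],[[0.563,-0.972,0],0],[[0.563,-0.972,0],0],[[0.28,-0.486,0],0],[[0,0,0],0],[[0,0,0],0]]'
python3 - <<'E'
from go import *
plan(.477,.1365,.063)
f=grab_frame("wrist");save(f,"w5.png")
for z in (.03,.1): print(proj(f,[.477,.1365,z]))
for n in ["glass_jar"]:
    for l in landmark_of(n,f)[:2]: print(n,round(l["p"],2),np.array(l["location"]).round(),ray(f,l["location"],.03).round(4))
    for l in outline_of(n,f)[:2]: print(l["p"],l["rect"])
E
```

```text
clock: 20.3
ee_pos: [0.4913, -0.2343, 0.1773]
ee_rot: [3.018, 0.871, 0.0]
contact_force: [0.3, 0.4, 0.9]
gripper_width: 0.0921
finger_force: 0.0
clock: 21.1
ee_pos: [0.4836, -0.0474, 0.2322]
ee_rot: [-3.018, -0.871, 0.001]
contact_force: [-0.2, -0.5, 0.9]
gripper_width: 0.092
finger_force: 0.0
clock: 21.9
ee_pos: [0.477, 0.136, 0.2321]
ee_rot: [3.018, 0.873, -0.001]
contact_force: [-0.2, 0.3, 0.2]
gripper_width: 0.092
finger_force: 0.0
t 21.9 p [0.477  0.136  0.2321] psi 0.563 tilt -1.0 w 0.092 ff 0.0 F [-0.2  0.3  0.2]
units x,y,z [ 0.01 -0.01  5.64] turn 0.0
[316.2348491 216.472367 ]
[316.24977978 233.89409741]
glass_jar 0.91 [316. 216.] [0.4779 0.1369 0.03  ]
0.81 [287.0, 194.0, 349.2, 263.2]
```

View pics/w5.png

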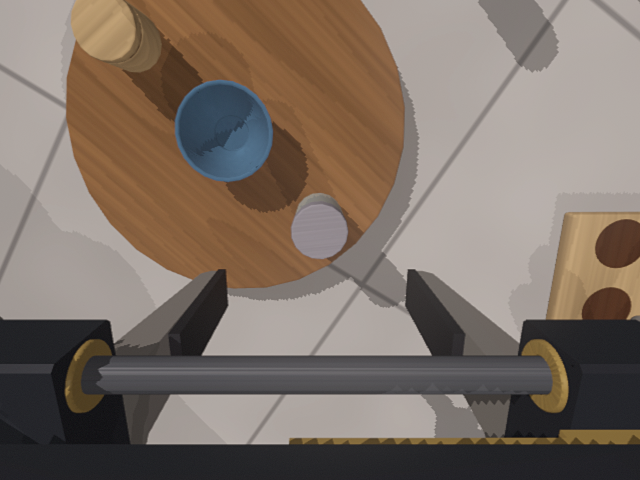

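The lid centre is at (320,231), against a prediction of (316,234). Correcting by about 2 mm and grasping.

```bash
python3 -m handwheel '[[[0.06,0.09,0.6],0],[[0,0,0.955],0],[[0,0,0.955],0],[[0,0,0.955],0],[[0,0,0.955],0],[[0,0,0.8],0],[[0,0,0.4],0],[[0,0,0],0]]'
python3 -m handwheel '[[[0,0,0],0],[[0,0,0],0],[[0,0,0],0],[[0,0,0],0],[[0,0,0],0],[[0,0,0],0],[[0,0,0],0]]' -1 25
python3 go.py .5556 -.1927 .236
```

```text
clock: 22.85
ee_pos: [0.4797, 0.1338, 0.0624]
ee_rot: [3.019, 0.869, -0.004]
contact_force: [0.0, 0.1, 0.2]
gripper_width: 0.0917
finger_force: 0.0
clock: 23.55
ee_pos: [0.4807, 0.1348, 0.0638]
ee_rot: [-3.018, -0.871, -0.0]
contact_force: [-1.1, 0.5, 2.9]
gripper_width: 0.0462
finger_force: 25.0
t 23.55 p [0.4807 0.1348 0.0638] psi 0.562 tilt -1.0 w 0.0462 ff 25.0 F [-1.1  0.5  2.9]
units x,y,z [-3.7  10.57 -5.74] turn -0.01
```

```bash
python3 -m handwheel '[[[0,0,-0.5],0],[[0,0,-0.95],0],[[0,0,-0.95],0],[[0,0,-0.95],0],[[0,0,-0.95],0],[[0,0,-0.95],0],[[0,0,-0.4],0],[[-0.168,0.48,0],0]]'
python3 -m handwheel '[[[-0.336,0.961,0],0],[[-0.336,0.961,0],0],[[-0.336,0.961,0],0],[[-0.336,0.961,0],0],[[-0.336,0.961,0],0],[[-0.336,0.961,0],0],[[-0.336,0.961,0],0],[[-0.336,0.961,0],0]]'
python3 -m handwheel '[[[-0.336,0.961,0],0],[[-0.336,0.961,0],0],[[-0.168,0.48,0],0],[[0,0,0],0],[[0,0,0],0],[[0,0,0],0]]'
python3 - <<'E'
from go import *
plan(.5556,-.1927,.052)
f=grab_frame("wrist");save(f,"w6.png")
for l in landmark_of("mark_1",f): print(round(l["p"],2),np.array(l["location"]).round(),ray(f,l["location"],.018).round(4))
E
```

```text
clock: 24.35
ee_pos: [0.4847, 0.1208, 0.2346]
ee_rot: [-3.018, -0.873, -0.005]
contact_force: [0.4, -0.6, -1.7]
gripper_width: 0.0466
finger_force: 25.0
clock: 25.15
ee_pos: [0.5382, -0.1195, 0.232]
ee_rot: [-3.018, -0.871, 0.002]
contact_force: [0.8, -0.1, -0.9]
gripper_width: 0.0466
finger_force: 25.0
clock: 25.75
ee_pos: [0.5553, -0.1915, 0.2328]
ee_rot: [-3.017, -0.872, 0.001]
contact_force: [-0.8, -0.1, -1.4]
gripper_width: 0.0464
finger_force: 25.0
t 25.75 p [ 0.5553 -0.1915  0.2328] psi 0.563 tilt -1.0 w 0.0464 ff 25.0 F [-0.8 -0.1 -1.4]
units x,y,z [-0.01  0.05  6.03] turn -0.0
0.66 [319. 212.] [ 0.5586 -0.1922  0.018 ]
0.66 [320. 138.] [ 0.6215 -0.153   0.018 ]
```

View pics/w6.png

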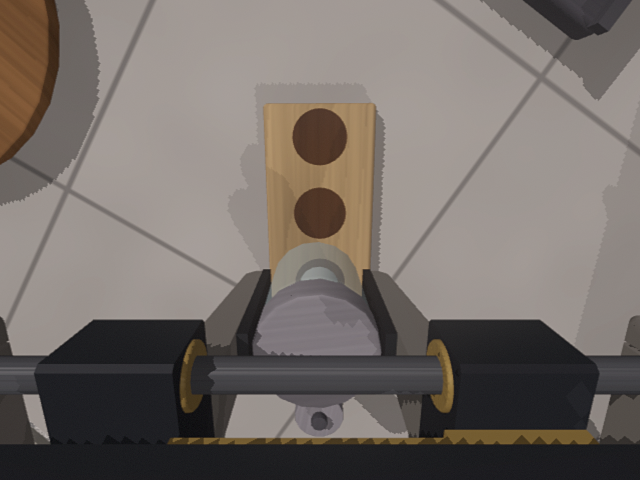

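Discs 3 and 4 show at (320,213) and (320,137), in line with the estimates. Lowering the jar.

```bash
python3 -m handwheel '[[[0.03,0.05,0.6],0],[[0,0,0.97],0],[[0,0,0.97],0],[[0,0,0.97],0],[[0,0,0.97],0],[[0,0,0.8],0],[[0,0,0.4],0],[[0,0,0.15],0]]'
python3 -m handwheel '[[[0,0,0],0],[[0,0,0],0]]'
python3 go.py .5565 -.192 .0518
```

```text
clock: 26.65
ee_pos: [0.5567, -0.1928, 0.0573]
ee_rot: [-3.017, -0.872, 0.002]
contact_force: [-1.2, 0.2, -1.7]
gripper_width: 0.0464
finger_force: 25.0
clock: 26.85
ee_pos: [0.5581, -0.1937, 0.0594]
ee_rot: [3.017, 0.871, 0.002]
contact_force: [0.3, 0.4, -0.4]
gripper_width: 0.0465
finger_force: 25.0
t 26.85 p [ 0.5581 -0.1937  0.0594] psi 0.562 tilt -1.0 w 0.0465 ff 25.0 F [ 0.3  0.4 -0.4]
units x,y,z [-0.02 -0.07  0.25] turn -0.01
```

```bash
python3 -m handwheel '[[[-0.03,-0.04,0.1],0],[[0,0,0.06],0],[[0,0,0],0],[[0,0,0],0]]'
python3 -m handwheel '[[[0,0,0.04],0],[[0,0,0],0],[[0,0,0],0]]'
python3 -m handwheel '[[[0,0,0.03],0],[[0,0,0],0]]'
```

```text
clock: 27.25
ee_pos: [0.5559, -0.193, 0.0536]
ee_rot: [3.018, 0.871, 0.0]
contact_force: [-0.5, 0.2, -0.8]
gripper_width: 0.0459
finger_force: 25.0
clock: 27.55
ee_pos: [0.5558, -0.193, 0.0522]
ee_rot: [-3.018, -0.871, 0.0]
contact_force: [0.9, 0.6, -2.3]
gripper_width: 0.0461
finger_force: 25.0
clock: 27.75
ee_pos: [0.5559, -0.193, 0.0518]
ee_rot: [3.018, 0.871, 0.0]
contact_force: [-1.6, 0.9, 4.4]
gripper_width: 0.0463
finger_force: 25.0
```

```bash
python3 -m handwheel '[[[0,0,0],0],[[0,0,0],0],[[0,0,0],0],[[0,0,0],0],[[0,0,-0.5],0],[[0,0,-0.95],0],[[0,0,-0.95],0],[[0,0,-0.95],0]]' 1
python3 -m handwheel '[[[0,0,-0.95],0],[[0,0,-0.95],0],[[0,0,-0.8],0],[[0.26,-0.477,0],0],[[0.52,-0.954,0],0],[[0.52,-0.954,0],0],[[0.52,-0.954,0],0],[[0.52,-0.954,0],0]]'
python3 -m handwheel '[[[0.52,-0.954,0],0],[[0.52,-0.954,0],0],[[0.52,-0.954,0],0],[[0.52,-0.954,0],0],[[0.52,-0.954,0],0],[[0.52,-0.954,0],0],[[0.52,-0.954,0],0],[[0.52,-0.954,0],0]]'
python3 -m handwheel '[[[0.52,-0.954,0],0],[[0.52,-0.954,0],0],[[0.52,-0.954,0],0],[[0.52,-0.954,0],0],[[0.26,-0.477,0],0],[[0,0,0],0],[[0,0,0],0]]'
python3 - <<'E'
from go import *
plan(.52,.36,.059)
f=grab_frame("wrist");save(f,"w7.png")
for z in (.03,.078): print(proj(f,[.52,.36,z]))
for n in ["salt_cellar"]:
    for l in landmark_of(n,f)[:2]: print(n,round(l["p"],2),np.array(l["location"]).round(),ray(f,l["location"],.03).round(4))
    for l in outline_of(n,f)[:2]: print(l["p"],l["rect"])
E
```

```text
clock: 28.55
ee_pos: [0.5558, -0.193, 0.1539]
ee_rot: [3.018, 0.871, 0.001]
contact_force: [-0.4, 0.2, -0.3]
gripper_width: 0.0917
finger_force: 0.0
clock: 29.35
ee_pos: [0.5456, -0.0447, 0.2325]
ee_rot: [-3.018, -0.871, 0.001]
contact_force: [-0.5, 1.2, 0.0]
gripper_width: 0.0922
finger_force: 0.0
clock: 30.15
ee_pos: [0.5289, 0.2153, 0.2324]
ee_rot: [-3.018, -0.871, 0.002]
contact_force: [0.4, -0.7, -0.1]
gripper_width: 0.0919
finger_force: 0.0
clock: 30.85
ee_pos: [0.5205, 0.3594, 0.2324]
ee_rot: [3.017, 0.872, -0.002]
contact_force: [-0.3, -0.6, -0.1]
gripper_width: 0.0917
finger_force: 0.0
t 30.85 p [0.5205 0.3594 0.2324] psi 0.563 tilt -1.0 w 0.0917 ff 0.0 F [-0.3 -0.6 -0.1]
units x,y,z [ 0.   -0.03  5.78] turn -0.0
[315.71292305 216.66987273]
[315.66852849 227.84153342]
salt_cellar 0.59 [318. 215.] [0.5229 0.3585 0.03  ]
0.67 [293.8, 188.3, 345.5, 249.6]
```

View pics/w7.png

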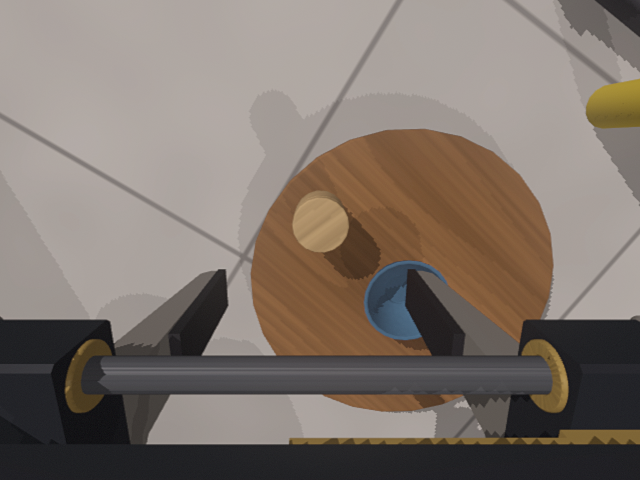

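The lid centre is at (320,223), against a prediction of (316,228). Shifting about 4 mm each way puts it at a 114 mm radius, which matches the given 112.

```bash
python3 -m handwheel '[[[0.14,0.11,0.6],0],[[0,0,0.955],0],[[0,0,0.955],0],[[0,0,0.955],0],[[0,0,0.955],0],[[0,0,0.8],0],[[0,0,0.5],0],[[0,0,0],0]]'
python3 -m handwheel '[[[0,0,0],0],[[0,0,0],0],[[0,0,0],0],[[0,0,0],0],[[0,0,0],0],[[0,0,0],0],[[0,0,0],0]]' -1 25
python3 go.py .6205 -.1523 .23
```

```text
clock: 31.8
ee_pos: [0.5255, 0.358, 0.0594]
ee_rot: [3.018, 0.869, -0.005]
contact_force: [0.2, -0.8, -0.1]
gripper_width: 0.0919
finger_force: 0.0
clock: 32.5
ee_pos: [0.5265, 0.3596, 0.0616]
ee_rot: [-3.018, -0.871, -0.001]
contact_force: [-0.3, -0.6, 4.5]
gripper_width: 0.0495
finger_force: 25.0
t 32.5 p [0.5265 0.3596 0.0616] psi 0.562 tilt -1.0 w 0.0495 ff 25.0 F [-0.3 -0.6  4.5]
units x,y,z [-6.44 16.11 -5.61] turn -0.01
```

```bash
python3 -m handwheel '[[[0,0,-0.5],0],[[0,0,-0.95],0],[[0,0,-0.95],0],[[0,0,-0.95],0],[[0,0,-0.95],0],[[0,0,-0.8],0],[[0,0,-0.5],0],[[-0.19,0.474,0],0]]'
python3 -m handwheel '[[[-0.379,0.948,0],0],[[-0.379,0.948,0],0],[[-0.379,0.948,0],0],[[-0.379,0.948,0],0],[[-0.379,0.948,0],0],[[-0.379,0.948,0],0],[[-0.379,0.948,0],0],[[-0.379,0.948,0],0]]'
python3 -m handwheel '[[[-0.379,0.948,0],0],[[-0.379,0.948,0],0],[[-0.379,0.948,0],0],[[-0.379,0.948,0],0],[[-0.379,0.948,0],0],[[-0.379,0.948,0],0],[[-0.379,0.948,0],0],[[-0.379,0.948,0],0]]'
python3 -m handwheel '[[[-0.19,0.474,0],0],[[0,0,0],0],[[0,0,0],0]]'
python3 go.py .6205 -.1523 .0496
```

```text
clock: 33.3
ee_pos: [0.53, 0.3458, 0.2318]
ee_rot: [-3.016, -0.873, -0.006]
contact_force: [0.4, 1.2, -0.9]
gripper_width: 0.0494
finger_force: 25.0
clock: 34.1
ee_pos: [0.5723, 0.101, 0.2277]
ee_rot: [-3.019, -0.871, 0.004]
contact_force: [0.4, 0.0, -0.9]
gripper_width: 0.0494
finger_force: 25.0
clock: 34.9
ee_pos: [0.6162, -0.1396, 0.2275]
ee_rot: [-3.017, -0.87, 0.004]
contact_force: [0.6, 0.1, -1.8]
gripper_width: 0.0492
finger_force: 25.0
clock: 35.2
ee_pos: [0.6195, -0.1524, 0.2284]
ee_rot: [-3.018, -0.869, 0.002]
contact_force: [0.2, -0.0, -1.2]
gripper_width: 0.0496
finger_force: 25.0
t 35.2 p [ 0.6195 -0.1524  0.2284] psi 0.561 tilt -1.0 w 0.0496 ff 25.0 F [ 0.2 -0.  -1.2]
units x,y,z [0.03 0.02 5.96] turn -0.01
```

```bash
python3 -m handwheel '[[[0.03,0,0.6],0],[[0,0,0.95],0],[[0,0,0.95],0],[[0,0,0.95],0],[[0,0,0.95],0],[[0,0,0.8],0],[[0,0,0.4],0],[[0,0,0.15],0]]'
python3 -m handwheel '[[[0,0,0],0],[[0,0,0],0],[[0,0,0],0]]'
python3 go.py .6205 -.1523 .0496
```

```text
clock: 36.0
ee_pos: [0.6203, -0.151, 0.0556]
ee_rot: [-3.017, -0.872, 0.003]
contact_force: [0.9, -0.3, -0.8]
gripper_width: 0.0496
finger_force: 25.0
clock: 36.3
ee_pos: [0.6219, -0.1523, 0.058]
ee_rot: [3.017, 0.871, 0.003]
contact_force: [0.7, -0.8, -2.4]
gripper_width: 0.0498
finger_force: 25.0
t 36.3 p [ 0.6219 -0.1523  0.058 ] psi 0.562 tilt -1.0 w 0.0498 ff 25.0 F [ 0.7 -0.8 -2.4]
units x,y,z [-0.04 -0.03  0.28] turn -0.01
```

```bash
python3 -m handwheel '[[[-0.03,-0.02,0.1],0],[[0,0,0.06],0],[[0,0,0],0],[[0,0,0],0]]'
python3 -m handwheel '[[[0,0,0.04],0],[[0,0,0],0],[[0,0,0],0]]'
python3 -m handwheel '[[[0,0,0.04],0],[[0,0,0],0],[[0,0,0],0]]'
```

```text
clock: 36.7
ee_pos: [0.62, -0.1522, 0.0519]
ee_rot: [-3.018, -0.871, 0.0]
contact_force: [-0.3, 0.2, -0.6]
gripper_width: 0.0494
finger_force: 25.0
clock: 37.0
ee_pos: [0.62, -0.1522, 0.0507]
ee_rot: [-3.018, -0.871, 0.0]
contact_force: [0.7, -1.0, -1.0]
gripper_width: 0.0493
finger_force: 25.0
clock: 37.3
ee_pos: [0.6202, -0.1522, 0.0497]
ee_rot: [3.018, 0.871, 0.0]
contact_force: [-1.2, -0.4, 0.5]
gripper_width: 0.0496
finger_force: 25.0
```

```bash
python3 -m handwheel '[[[0,0,0],0],[[0,0,0],0],[[0,0,0],0],[[0,0,0],0],[[0,0,-0.5],0],[[0,0,-0.95],0],[[0,0,-0.95],0],[[0,0,-0.95],0]]' 1
python3 -m handwheel '[[[0,0,-0.95],0],[[0,0,-0.95],0],[[0,-0.95,-0.8],0],[[0,-0.95,0],0],[[0,-0.95,0],0],[[0,-0.95,0],0],[[0,-0.95,0],0],[[0,-0.95,0],0]]'
python3 -m handwheel '[[[0,-0.95,0],0],[[0,-0.95,0],0],[[0,-0.95,0],0],[[0,-0.95,0],0],[[0,-0.5,0],0],[[0,0,0],0],[[0,0,0],0]]'
python3 - <<'E'
from go import *
T={"pepper_grinder":(.4266,-.2735,.118),"salt_shaker":(.4909,-.233,.092),"glass_jar":(.5555,-.1925,.07),"salt_cellar":(.6200,-.152,.048)}
for c in ["top","scene"]:
    f=grab_frame(c); im=f["img"].copy()
    for n,(x,y,h) in T.items():
        for l in landmark_of(n,f)[:2]: print(c,n,round(l["p"],2),ray(f,l["location"],.018).round(4),"want",x,y)
        u=proj(f,[x,y,.018+h]).round().astype(int);print(u)
    for l in landmark_of("salsa_bowl",f)[:1]: print("bowl",l["p"],ray(f,l["location"],.03))
    a=im[160:400,340:580] if c=="top" else im[100:340,120:360]
    cv2.imwrite(f"pics/end_{c}.png",cv2.resize(a,None,fx=2.4,fy=2.4,interpolation=cv2.INTER_CUBIC)[:,:,::-1])
E
cd pics; python3 -c "
import cv2,numpy as np
cv2.imwrite('end.png',cv2.resize(np.hstack([cv2.imread('end_top.png'),cv2.imread('end_scene.png')]),(800,400)))"
```

```text
clock: 38.1
ee_pos: [0.62, -0.1522, 0.1522]
ee_rot: [3.018, 0.871, 0.001]
contact_force: [-0.0, -0.3, 0.1]
gripper_width: 0.0919
finger_force: 0.0
clock: 38.9
ee_pos: [0.5282, -0.0066, 0.2322]
ee_rot: [3.018, 0.871, 0.002]
contact_force: [-0.1, -1.1, -0.3]
gripper_width: 0.0918
finger_force: 0.0
clock: 39.6
ee_pos: [0.4607, 0.1015, 0.2316]
ee_rot: [3.018, 0.872, 0.002]
contact_force: [0.9, -1.2, 0.7]
gripper_width: 0.0914
finger_force: 0.0
top pepper_grinder 0.98 [0.7602 0.1677 0.018 ] want 0.4266 -0.2735
top pepper_grinder 0.55 [ 0.4294 -0.2736  0.018 ] want 0.4266 -0.2735
[493 341]
top salt_shaker 0.74 [ 0.4876 -0.2346  0.018 ] want 0.4909 -0.233
[462 299]
top glass_jar 0.72 [ 0.5525 -0.1907  0.018 ] want 0.5555 -0.1925
top glass_jar 0.23 [ 0.4275 -0.2748  0.018 ] want 0.5555 -0.1925
[433 259]
top salt_cellar 0.78 [ 0.6142 -0.1514  0.018 ] want 0.62 -0.152
[406 222]
bowl 0.57 [0.50347093 0.24624611 0.03      ]
scene pepper_grinder 0.91 [0.7751 0.1775 0.018 ] want 0.4266 -0.2735
scene pepper_grinder 0.72 [ 0.4265 -0.2787  0.018 ] want 0.4266 -0.2735
[232 131]
scene salt_shaker 0.83 [ 0.4921 -0.2306  0.018 ] want 0.4909 -0.233
[231 163]
scene glass_jar 0.76 [ 0.5537 -0.1956  0.018 ] want 0.5555 -0.1925
[231 195]
scene salt_cellar 0.67 [ 0.6115 -0.1569  0.018 ] want 0.62 -0.152
[230 230]
bowl 0.95 [0.50694434 0.241598   0.03      ]
```

View pics/end.png

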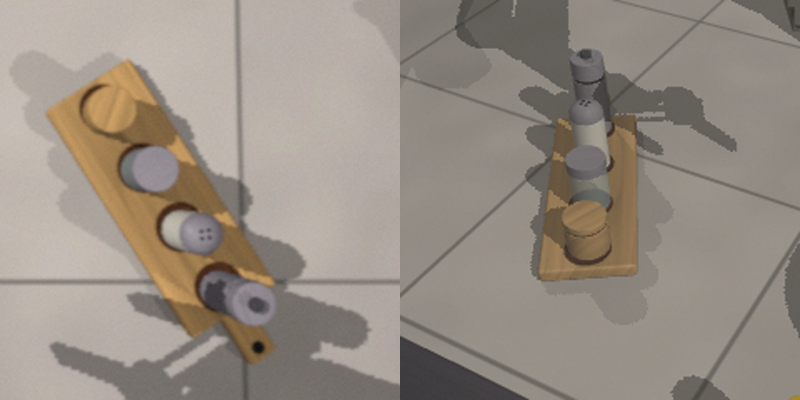

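The order is right and all four stand upright: top crop cellar (109,108), jar (150,169), shaker (203,234), grinder (252,302). The cellar and jar may be about 5 mm off, so I'm taking one closer look from the wrist.

```bash
python3 -m handwheel '[[[-0.3,0.95,0],0],[[-0.3,0.95,0],0],[[-0.3,0.95,0],0],[[-0.3,0.95,0],0],[[-0.3,0.95,0],0],[[-0.3,0.95,0],0],[[-0.3,0.95,0],0],[[-0.3,0.95,0],0]]'
python3 -m handwheel '[[[-0.3,0.7,0],0],[[-0.2,0.5,0],0],[[0,0.5,0],0],[[0,0,0],0],[[0,0,0],0]]'
python3 - <<'E'
from go import *
plan(.53,-.21,.232)
f=grab_frame("wrist");save(f,"w8.png")
for n,x,y,h in [("salt_shaker",.4909,-.233,.092),("glass_jar",.5555,-.1925,.07),("salt_cellar",.6195,-.152,.048)]:
    print(n,"top should be",proj(f,[x,y,.018+h]).round(1),"base",proj(f,[x,y,.018]).round(1),[(round(l["p"],2),ray(f,l["location"],.018).round(4)) for l in landmark_of(n,f)[:1]])
E
```

```text
clock: 41.0
ee_pos: [0.5209, -0.1308, 0.2311]
ee_rot: [3.018, 0.871, 0.0]
contact_force: [-0.5, 0.3, -0.0]
gripper_width: 0.092
finger_force: 0.0
clock: 41.5
ee_pos: [0.5352, -0.1803, 0.2308]
ee_rot: [-3.018, -0.871, 0.0]
contact_force: [0.3, -0.3, -0.5]
gripper_width: 0.0917
finger_force: 0.0
t 41.5 p [ 0.5352 -0.1803  0.2308] psi 0.562 tilt -1.0 w 0.0917 ff 0.0 F [ 0.3 -0.3 -0.5]
units x,y,z [-0.68  0.75 -0.04] turn -0.01
salt_shaker top should be [342.2 314.1] base [336.2 274.4] [(0.64, array([ 0.4912, -0.2316,  0.018 ]))]
glass_jar top should be [342.1 218.7] base [337.4 204.5] [(0.69, array([ 0.5505, -0.1903,  0.018 ]))]
salt_cellar top should be [341.7 125.1] base [338.3 127.4] [(0.86, array([ 0.6214, -0.15  ,  0.018 ]))]
```

View pics/w8.png

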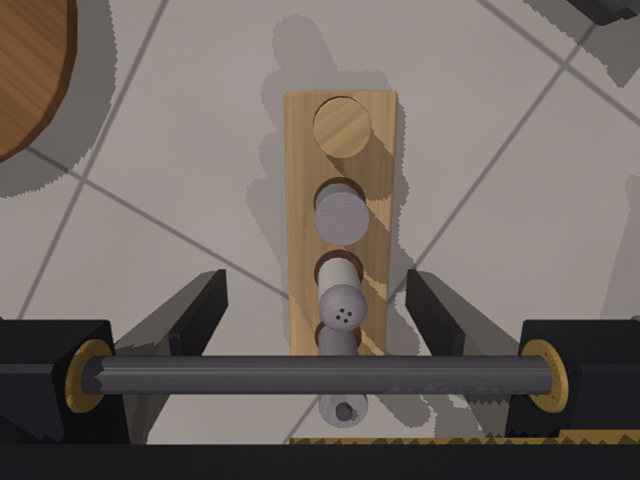

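The wrist view puts all lids within about 2 mm of the expected pixels: cellar (342,127), jar (342,218), shaker (344,314). The arm is clear, so I'm handing in.

```bash
python3 -c "
from workcell import *
print(hand_in())"
```

```text
the job is handed in; nothing more can be done
None
```

I handed in the job with all four condiments standing on their discs in height order from the handle: grinder, shaker, jar, cellar. The last wrist view put the shaker, jar and cellar within about 2 mm of centre and the overhead view put the grinder within about 3 mm; the bowl had not moved noticeably, and the simulator gave no verdict.

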